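# Put the spare torch cell on charge

### The job

Take the blue torch cell from its white rest and load it into the grey charger on the bench: press its flat end against the charger's spring plate, then roll the button end down past the orange lip so that the cell lies level, fully home on its rails and held under the lip, with the button end at the lip. Go gently: never lean on the charger with more than about 20 N, with the cell or the fingers, and leave the other things on the bench where they are.

Things in the scene. Friction and masses are not known exactly. Their poses are not given: they have to be found in the camera images.
- cell: Loose blue torch cell, 22 mm diameter, 70 mm long, 75 g, white band near the button end. Origin mid-length on its axis; x runs along it from the flat end (x = -35 mm) to the button tip (+35 mm); the blue body ends at +33.5 mm, the 8 mm wide steel button is the last 1.5 mm. Starts level on the white rest, axis 23 mm above the bench. Its y and z axes may be rolled about x.
- cell_button (a point): Tip of the cell's steel button, on its axis, 35 mm from the cell's origin.
- cell_rest: Fixed white cell rest, a 104 x 58 x 6 mm plate with two low rails 14 mm apart and 60 mm long along its x axis; the cell lies on them with its underside 6 mm above the plate and nothing beside it. Origin at the centre of the underside.
- charger: Fixed grey charger base, 158 x 66 x 14 mm (x -89 to +69 mm), origin on its underside; x level from spring end to lip end, z up. A black bay is clamped rigidly on it, but offset along x by up to 12 mm either way, differently each run and NOT in any listed pose: all of plate, rails and lip shift together. Find it by touch or sight. Sites charger_... are fixed to the base, for offset 0.
- charger_spring (a point): Nominal (offset 0) middle of the spring plate's resting face: x -33.5, z 39 mm in the charger frame. Slippery polished plate 20 mm wide, z 26 to 66 mm, facing +x; it yields up to 13 mm towards -x, 1.3 N per mm from zero. Do not reach its hard stop. Spring housing behind it: x -62 to -51 mm, 28 mm wide, top z 66 mm. True place = this + offset along x.
- charger_lip (a point): Nominal (offset 0) lower edge of the orange lip: x +30.5, z 51.5 mm in the charger frame. The lip is 3 mm thick (top z 54.5), 18 mm wide, and overhangs 4.5 mm towards -x from an end wall whose inner face is at x +35 mm (6 mm thick, 18 mm wide, top z 54.5). Lip edge and resting plate are 64 mm apart, so the cell must push the spring to get under it.
- charger_seat (a point): Nominal (offset 0) centre of the seated cell: x 0, z 39 mm in the charger frame. It lies level on two rails (x -28 to +28 mm, 14 mm apart, 19 mm over all, tops z 30), button against the end wall, spring pushed in 1.5 mm. No side walls; deck top z 18 mm, 46 mm wide. Tilted 0.55 rad, button up, flat end touching the plate just over the rails, the cell clears the lip.
- terminal: Loose black handheld terminal lying on the bench, 149 x 72 x 23 mm, bystander. Origin at the centre of its underside.
- label_roll: Loose white roll of labels, 72 mm diameter, 52 mm high, bystander. Origin at the centre of its underside.
- tape_roll: Loose tan roll of tape, 116 mm diameter, 48 mm high, bystander. Origin at the centre of its underside.
- sticky_notes: Loose yellow block of sticky notes, 75 x 76 x 26 mm, bystander. Origin at the centre of its underside.

How it is judged:
By the outcome, as a careful person would: the job done as asked, in the order asked, and still so for the second after the job is handed in, with the robot touching nothing.
It also fails if it takes over 58 s, if anything falls off the work surface, if the arm or the gripper's body presses on something with over 40 N, if the wrist force passes 120 N, or if a joint passes its speed limit or range.

### The arm

A 6-joint arm with a two-finger parallel gripper is mounted at the origin on a cart in front of the work surface, level with it; the furniture and walls round the work are solid. World frame = base frame: x ahead of the robot, y to its left, z up, the work surface at z = 0. Lengths are in m, angles in rad, forces in N, time in s.
With the tool pointing down it reaches from about 0.35 to 0.975 m from the base axis. Payload 4.9 kg.
Tool frame: the origin (TCP) lies midway between the tips of the shut fingers; the grasp point (between the pads) lies 19 mm behind it; z points along the fingers, y is the line along which they close (so a half turn about z gives the same grasp; the last joint's range is limited). The gripper opens to 85 mm and grips with 20 to 120 N. Pads are 22 mm wide; open, the fingers measure 114 mm over their backs; the gripper's body (76 mm by 85 mm) begins 54 mm behind the grasp point. The pads swing forward as they close: fully open they stand 13 mm farther back than shut.
Start: joints at [1.117, 0.053, 1.613, -0, 1.476, -0.119], TCP at [0.205, 0.59, 0.231] pointing down, gripper open.
Joint ranges: [-3.01, 3.01], [-1.01, 2.22], [0.06, 2.58], [-1.02, 4.17], [0.09, 2.62], [-3.14, 3.14]. Speed limits (rad/s): [2.57, 2.57, 3.14, 3.14, 3.14, 3.14].

### API

Orientations are given as a rotation vector (axis times angle).
In Python, from station import ctrl gives the robot as it stands.
- The arm moves only by the shell command python3 -m handwheel 'ROWS' [FORCE]. ROWS is JSON, a list of rows, each an object with "gripper": the gripper command: -1 is fully open, 1 is shut, values between are in proportion; "offset": the shift along the tool's x, y, z in mm, a list of three; "rotation": the turn, a rotation vector about the tool's x, y, z in rad, a list of three. A call has exactly 8 rows; each row is the pose to reach, as a shift and turn from the pose commanded when the call began, along the tool's axes at that moment; what a row does not reach only later rows make up. A row lasts 1/8 s, in which the tool goes at most 62.5 mm and 10.7 degrees, less where a joint would pass 70% of its speed; a pose out of reach is approached as far as the arm can. A call with a gripper value outside its range is refused whole. The fingers move at their own pace and stop on an object; FORCE is the grip in N (left out, the last holds). Time passes only in rows, so rows that repeat a pose let the fingers close, or fill a call up. It gives the time, the measured TCP pose, the force, the opening and the grip force at its end, in the units of the state.
- ctrl.get_obs(): the state, without advancing time (a new reading comes with each control period).
- ctrl.get_image(name): name is "side" or "top" or "wrist"; returns a dict with "image" (384x512x3 uint8, red, green, blue), "fovy" (degrees; the focal length in pixels is half the picture's height over the tangent of half this angle, whatever the lens; pixels are square), "cx", "cy" (the principal point, pixels), "k1" (the pictures are not rectified: a ray, as slopes to the right and down, at radius r is drawn at 1 + k1 r^2 times it, then the intrinsics apply), "xyz" and "attitude" of the camera in the world. Camera axes: x right, y up, looking along -z (the intrinsics and any distortion apply to the point x, -y, -z); pixel columns grow to the right and rows downward; lengths in m; the calibration is good to about 2 mm. A picture is of the moment at which its call begins. There is no depth.
- ctrl.finish_job(): hands the job in; it is judged then, once.
The state is a dict: "t": time; "q": joint angles; "dq": joint speeds; "effort": joint torques, N m; "tool_pos": TCP position; "tool_rot": TCP orientation; "contact_force": force on the tool from outside, world axes, zero at the start; "wrist_torque": the same for the moment, N m; "opening": finger opening in m; "grip_force": force on a finger pad.
Only numpy, scipy, OpenCV 4.12 (cv2) and the standard library are available. Lean on these libraries where they do the work, as an engineer would, in place of code of your own. Each camera call takes 0.05 s, during which the arm holds its last target. There are 200 camera calls.

## Working session

There is one attempt and no reset: what is moved stays moved. The work goes in short steps, Python scripts to look and compute and a shell command to move; the robot and the scene stay as the last step left them, time stands still between calls to the robot, and variables do not carry over. Pictures are saved under pics/ and viewed, at most 10 in all, crops included, and the job is handed in when it is done.

```bash
mkdir -p pics; ls
cat > h.py <<'E'
import numpy as np, cv2
from station import ctrl
from scipy.spatial.transform import Rotation as R
def snap(n,name):
    d=ctrl.get_image(n); cv2.imwrite(f'pics/{name}.png',d['image'][:,:,::-1])
    import pickle; pickle.dump(d,open(f'pics/{name}.pkl','wb')); return d
def load(name):
    import pickle; return pickle.load(open(f'pics/{name}.pkl','rb'))
def rot(a):
    a=np.array(a,float)
    return a if a.shape==(3,3) else R.from_rotvec(a).as_matrix() if a.size==3 else R.from_quat(a).as_matrix()
def K(d):
    f=d['image'].shape[0]/2/np.tan(np.radians(d['fovy'])/2); return np.array([[f,0,d['cx']],[0,f,d['cy']],[0,0,1]])
def ray(d,uv):
    p=cv2.undistortPoints(np.array([[uv]],float),K(d),np.array([d['k1'],0,0,0.]))[0,0]
    return np.array(d['xyz']),rot(d['attitude'])@np.array([p[0],-p[1],-1])
def onz(d,uv,z):
    o,r=ray(d,uv); return o+r*(z-o[2])/r[2]
def tri(*obs):
    A=np.zeros((3,3));b=np.zeros(3);L=[]
    for d,uv in obs:
        o,r=ray(d,uv); r=r/np.linalg.norm(r);P=np.eye(3)-np.outer(r,r);A+=P;b+=P@o;L.append((P,o))
    x=np.linalg.solve(A,b); return x,[np.linalg.norm(P@(x-o)) for P,o in L]
def proj(d,X):
    c=rot(d['attitude']).T@(np.array(X)-d['xyz']); s=np.array([c[0],-c[1]])/-c[2]
    s=s*(1+d['k1']*(s@s)); k=K(d); return s*k[0,0]+k[:2,2]
E
python3 - <<'E'
from h import *
for n in('side','top','wrist'):
    d=snap(n,n+'0'); print(n,{k:v for k,v in d.items() if k!='image'})
a=cv2.imread('pics/top0.png');b=cv2.imread('pics/side0.png')
print(ctrl.get_obs())
E
```

```text
pics
side {'fovy': 53.780763784521604, 'cx': 259.12985029689946, 'cy': 189.25895165437933, 'k1': -0.06736891135706305, 'xyz': array([-0.06763463,  0.68518167,  1.16149302]), 'attitude': array([ 0.3052302 , -0.82142835, -2.27526956])}
top {'fovy': 42.85554632755749, 'cx': 265.2347034516837, 'cy': 192.16489529515968, 'k1': -0.161116839125302, 'xyz': array([0.31088383, 0.00771296, 1.50740564]), 'attitude': array([ 0.13817904, -0.11955658, -1.58393119])}
wrist {'fovy': 71.69225032223416, 'cx': 255.39703918787336, 'cy': 188.8051821217808, 'k1': -0.04578029870017868, 'xyz': array([0.12834477, 0.6184244 , 0.37291597]), 'attitude': array([-0.28466093, -0.19994452,  1.22552451])}
{'t': 0.15, 'q': array([ 1.11699056e+00,  5.32336779e-02,  1.61400427e+00,  6.94451680e-06,
        1.47600713e+00, -1.18984039e-01]), 'dq': array([ 0.00179853, -0.00061423, -0.00321832, -0.00118061, -0.00200338,
        0.00048839]), 'effort': array([ 5.72680601e-04, -3.94243813e+01, -3.70721698e+01, -1.01706380e-04,
        4.76304311e-03,  3.37655663e-07]), 'tool_pos': array([0.20514349, 0.58984534, 0.23031246]), 'tool_rot': array([-5.23405471e-01, -3.09720366e+00,  2.48645134e-03]), 'contact_force': array([-0.44892145, -0.07627781,  0.38888285]), 'wrist_torque': array([-0.0393246 ,  0.00091017,  0.06920056]), 'grip_force': 0.0, 'opening': 0.08542527604708441}
```

View pics/top0.png

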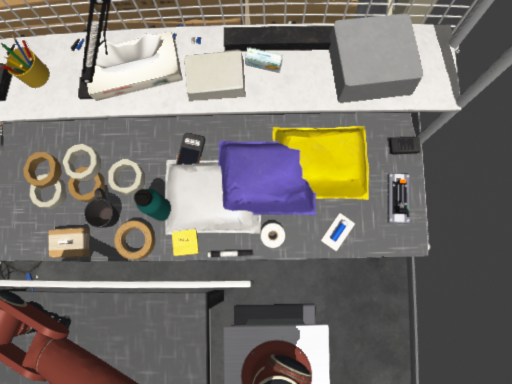

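View pics/side0.png

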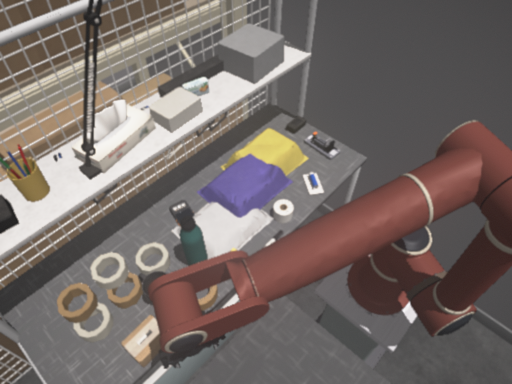

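Top view: rest with the cell at about (338,230), charger at (400,197) with the orange lip near (402,181). Side view: cell (313,181), charger (322,145). Enlarged crops next.

Run:
```python
from h import *
a=cv2.imread('pics/top0.png')[160:260,310:430];b=cv2.imread('pics/side0.png')[120:200,285:360]
a=cv2.resize(a,None,fx=5.5,fy=5.5,interpolation=cv2.INTER_CUBIC);b=cv2.resize(b,None,fx=8,fy=7,interpolation=cv2.INTER_CUBIC)
b=cv2.resize(cv2.imread('pics/side0.png')[120:200,285:360],None,fx=7,fy=7,interpolation=cv2.INTER_CUBIC)
cv2.imwrite('pics/topc.png',a);cv2.imwrite('pics/sidec.png',b)
d=load('top0');print(onz(d,(338,230),.023),onz(d,(400,197),.03))
print(rot(ctrl.get_obs()['tool_rot']).round(3))
```

```text
[ 0.43552462 -0.19631229  0.023     ] [ 0.53247725 -0.39198816  0.03      ]
[[-0.944  0.329 -0.001]
 [ 0.329  0.944 -0.001]
 [ 0.    -0.002 -1.   ]]
```

View pics/topc.png

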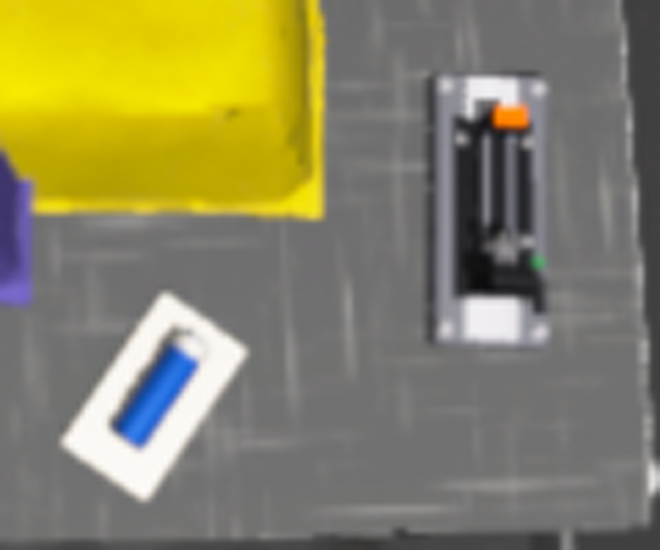

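View pics/sidec.png

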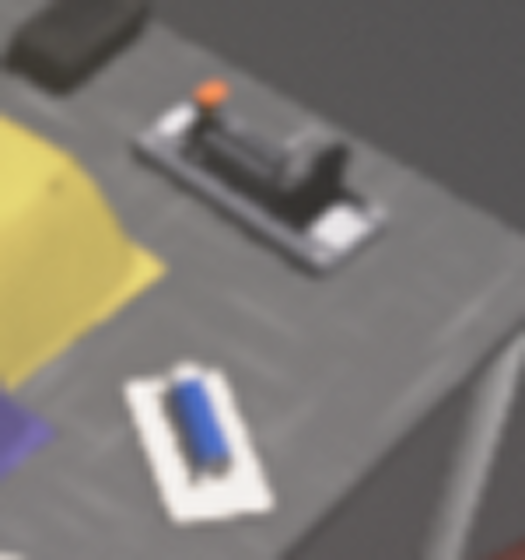

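Top crop: cell white band/button end at about (188,342) in the crop, flat end (130,435); charger base corners (438,75), (548,75), (432,345), (548,345); lip (511,117), at the far (+x) end. The side crop agrees, with the button end of the cell near (187,372).

Run:
```python
from h import *
T=load('top0');S=load('side0')
t=lambda u,v:(T,(310-.41+u/5.5,160-.41+v/5.5)); s=lambda u,v:(S,(285-.43+u/7,120-.43+v/7))
for n,p in dict(tl=(438,75),tr=(548,75),bl=(432,345),br=(548,345)).items(): print(n,onz(*t(*p),.014))
print('lip top',onz(*t(511,117),.0545),tri(t(511,117),s(211,95)))
print('cell',tri(t(188,340),s(185,377)),tri(t(130,435),s(212,470)),tri(t(157,390),s(199,420)))
for p in [(163,290),(250,352),(62,440),(147,502)]: print(onz(*t(*p),.006))
```

```text
tl [ 0.61092875 -0.3665255   0.014     ]
tr [ 0.60996359 -0.43077096  0.014     ]
bl [ 0.4565755  -0.35435315  0.014     ]
br [ 0.45504521 -0.42096     0.014     ]
lip top [ 0.57841686 -0.39623422  0.0545    ] (array([ 0.58093111, -0.39757613,  0.04726518]), [np.float64(0.001358187165288644), np.float64(0.001358187165288461)])
cell (array([ 0.46041012, -0.2151725 ,  0.02495858]), [np.float64(0.0009508715333652575), np.float64(0.0009508715333651959)]) (array([ 0.41099193, -0.18200709,  0.01020645]), [np.float64(0.0008451044950386205), np.float64(0.0008451044950386936)]) (array([ 0.43418564, -0.19653665,  0.02314447]), [np.float64(0.00023428092592105558), np.float64(0.00023428092592111708)])
[ 0.49170857 -0.20451422  0.006     ]
[ 0.45566653 -0.25235174  0.006     ]
[ 0.40853495 -0.14478413  0.006     ]
[ 0.37300425 -0.1912009   0.006     ]
```

```bash
cat >> h.py <<'E'
def Rt(yaw,tilt=0,off=0):
    """tool orientation: tool x along (yaw), raised by tilt, z down"""
    return R.from_euler('z',yaw).as_matrix()@R.from_euler('y',-tilt).as_matrix()@np.diag([1,-1,-1.])
def go(p,Rm,o=None):
    o=o or ctrl.get_obs(); r=rot(o['tool_rot'])
    print('offset',((r.T@(np.array(p)-o['tool_pos']))*1000).round(1).tolist(),'rot',R.from_matrix(r.T@Rm).as_rotvec().round(4).tolist())
E
python3 - <<'E'
from h import *
go([.36,.2,.28],Rt(2.81-1.2)); 
d=load('wrist0');o=ctrl.get_obs();r=rot(o['tool_rot']);print((r.T@rot(d['attitude'])).round(3),r.T@(d['xyz']-o['tool_pos']))
E
```

```text
offset [-274.4, -317.4, -49.2] rot [-0.0016, 0.0008, 1.1968]
[[ 0.001  0.947  0.321]
 [ 1.    -0.001  0.   ]
 [ 0.     0.321 -0.947]] [ 0.08195406  0.00152201 -0.14258957]
```

```bash
python3 -m handwheel '[{"gripper":-1,"offset":[0,0,-49],"rotation":[0,0,0.1]},{"gripper":-1,"offset":[-274,-317,-49],"rotation":[0,0,1.2]},{"gripper":-1,"offset":[-274,-317,-49],"rotation":[0,0,1.2]},{"gripper":-1,"offset":[-274,-317,-49],"rotation":[0,0,1.2]},{"gripper":-1,"offset":[-274,-317,-49],"rotation":[0,0,1.2]},{"gripper":-1,"offset":[-274,-317,-49],"rotation":[0,0,1.2]},{"gripper":-1,"offset":[-274,-317,-49],"rotation":[0,0,1.2]},{"gripper":-1,"offset":[-274,-317,-49],"rotation":[0,0,1.2]}]'
python3 -c "
from h import *
go([.42,-.15,.22],Rt(2.81-2.4)); go([.43,-.19,.16],Rt(-.62))"
```

```text
t: 1.15
tool_pos: [0.3603, 0.1987, 0.2801]
tool_rot: [2.183, 2.258, 0.0]
contact_force: [0.4, 0.2, -0.3]
opening: 0.0857
grip_force: 0.0
offset [-350.5, 47.9, 60.2] rot [0.0005, -0.0002, 1.1944]
offset [-390.8, 56.5, 120.2] rot [0.0004, -0.0005, 2.2244]
```

```bash
python3 -m handwheel '[{"gripper":-1,"offset":[-391,56,120],"rotation":[0,0,2.224]},{"gripper":-1,"offset":[-391,56,120],"rotation":[0,0,2.224]},{"gripper":-1,"offset":[-391,56,120],"rotation":[0,0,2.224]},{"gripper":-1,"offset":[-391,56,120],"rotation":[0,0,2.224]},{"gripper":-1,"offset":[-391,56,120],"rotation":[0,0,2.224]},{"gripper":-1,"offset":[-391,56,120],"rotation":[0,0,2.224]},{"gripper":-1,"offset":[-391,56,120],"rotation":[0,0,2.224]},{"gripper":-1,"offset":[-391,56,120],"rotation":[0,0,2.224]}]'
python3 -c "
from h import *
go([.43,-.19,.16],Rt(-.62))"
```

```text
t: 2.15
tool_pos: [0.4291, -0.1898, 0.1587]
tool_rot: [-3.136, -0.152, 0.004]
contact_force: [0.2, 0.3, 0.2]
opening: 0.0854
grip_force: 0.0
offset [0.8, 0.3, -1.3] rot [-0.0007, 0.0031, 0.7167]
```

```bash
python3 -m handwheel '[{"gripper":-1,"offset":[0,0,0],"rotation":[0,0,0.717]},{"gripper":-1,"offset":[0,0,0],"rotation":[0,0,0.717]},{"gripper":-1,"offset":[0,0,0],"rotation":[0,0,0.717]},{"gripper":-1,"offset":[0,0,0],"rotation":[0,0,0.717]},{"gripper":-1,"offset":[0,0,0],"rotation":[0,0,0.717]},{"gripper":-1,"offset":[0,0,0],"rotation":[0,0,0.717]},{"gripper":-1,"offset":[0,0,0],"rotation":[0,0,0.717]},{"gripper":-1,"offset":[0,0,0],"rotation":[0,0,0.717]}]'
python3 -c "
from h import *
snap('wrist','w1')"
python3 -m handwheel '[{"gripper":-1,"offset":[-50,0,0],"rotation":[0,0,0]},{"gripper":-1,"offset":[-70,0,0],"rotation":[0,0,0]},{"gripper":-1,"offset":[-70,0,0],"rotation":[0,0,0]},{"gripper":-1,"offset":[-70,0,0],"rotation":[0,0,0]},{"gripper":-1,"offset":[-70,0,0],"rotation":[0,0,0]},{"gripper":-1,"offset":[-70,0,0],"rotation":[0,0,0]},{"gripper":-1,"offset":[-70,0,0],"rotation":[0,0,0]},{"gripper":-1,"offset":[-70,0,0],"rotation":[0,0,0]}]'
python3 -c "
from h import *
snap('wrist','w2')
a,b=[cv2.imread(f'pics/{n}.png') for n in('w1','w2')]
cv2.imwrite('pics/w12.png',cv2.resize(np.hstack([a[:,60:440],b[:,60:440]]),None,fx=1.05,fy=1.05))"
```

```text
t: 3.15
tool_pos: [0.43, -0.1879, 0.1603]
tool_rot: [2.997, -0.943, 0.0]
contact_force: [0.1, -0.1, -0.1]
opening: 0.0852
grip_force: 0.0
t: 4.2
tool_pos: [0.3727, -0.1478, 0.1602]
tool_rot: [-2.996, 0.944, 0.0]
contact_force: [0.3, -0.1, 0.0]
opening: 0.0851
grip_force: 0.0
```

View pics/w12.png

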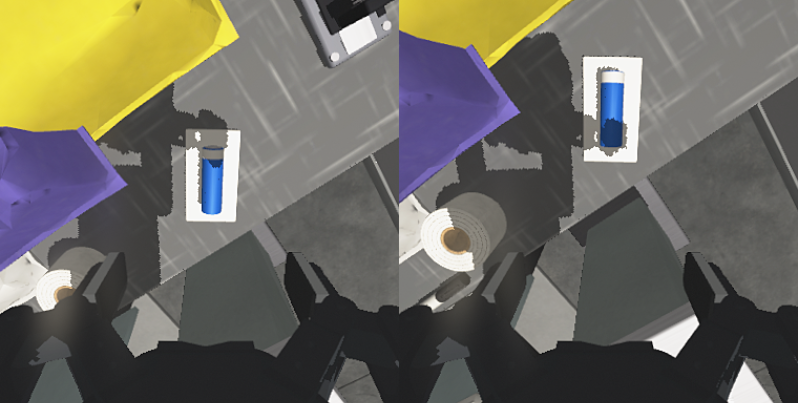

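The stacked wrist pictures show the cell upright in the frame: in w1 flat end at about (212,213), button at (213,147); in w2 flat end at (611,149), button at (614,68). I'll refine with a hue mask and triangulate.

Run:
```python
from h import *
obs={}
for n,(x0,y0,x1,y1) in dict(w1=(240,115,290,210),w2=(236,55,292,155)).items():
    d=load(n);h=cv2.cvtColor(d['image'],cv2.COLOR_RGB2HSV)
    m=((h[...,0]>100)&(h[...,0]<122)&(h[...,1]>110)); z=np.zeros_like(m);z[y0:y1,x0:x1]=m[y0:y1,x0:x1]
    c=max(cv2.findContours(z.astype('uint8'),0,1)[0],key=cv2.contourArea);v,u=np.nonzero(cv2.drawContours(np.zeros(z.shape,'uint8'),[c],0,1,-1))
    rows={r:(u[v==r].min(),u[v==r].max()) for r in range(v.min(),v.max()+1)}
    print(n,v.min(),v.max(),[ (r,*map(int,rows[r])) for r in sorted(rows)[::6]])
    obs[n]=d
def P(u,v,n): return (obs[n],(60+u/1.05,v/1.05))
print('flat/bot approx',tri(P(212,210,'w1'),P(212,147,'w2')),'btn',tri(P(213,147,'w1'),P(215,69,'w2')))
for n,cs in dict(w1=[(187,130),(240,130),(186,220),(236,222)],w2=[(185,57),(243,58),(184,161),(238,163)]).items():
    q=[onz(*P(*c,n),.006) for c in cs]; c=np.mean(q,0); e=q[0]+q[1]-q[2]-q[3]; print('rest',c.round(4),np.arctan2(e[1],e[0]),[np.linalg.norm(q[0]-q[2]).round(4),np.linalg.norm(q[0]-q[1]).round(4)])
```

```text
w1 151 203 [(151, 253, 256), (157, 253, 271), (163, 252, 271), (169, 252, 271), (175, 252, 271), (181, 252, 270), (187, 252, 270), (193, 252, 270), (199, 252, 270)]
w2 79 139 [(79, 253, 272), (85, 252, 273), (91, 252, 272), (97, 252, 272), (103, 252, 272), (109, 252, 272), (115, 252, 272), (121, 252, 272), (127, 252, 271), (133, 252, 271), (139, 255, 269)]
flat/bot approx (array([ 0.40253883, -0.17573324,  0.01218564]), [np.float64(0.0002959201391480464), np.float64(0.0002959201391481975)]) btn (array([ 0.46164434, -0.21800638,  0.03109726]), [np.float64(0.0006087026783535975), np.float64(0.0006087026783536161)])
rest [ 0.4313 -0.1963  0.006 ] -0.6272428700490964 [np.float64(0.1015), np.float64(0.0552)]
rest [ 0.4308 -0.1955  0.006 ] -0.6314898237063757 [np.float64(0.1023), np.float64(0.0563)]
```

Run:
```python
from h import *
a=load('w1');b=load('w2')
for d,rr in((a,(163,199)),(b,(85,127))):
    q=[onz(d,(x,r),.023) for x,r in ((261.8 if r<90 or r==163 else 261.3,r) for r in rr)]; e=q[0]-q[1]; print(q,np.arctan2(e[1],e[0]))
print('flat rim z.034',onz(a,(261.3,203.5),.034),onz(b,(262,139.5),.034))
t,_=tri((a,(261.3,203.5)),(b,(262,139.5)));print('tri',t)
```

```text
[array([ 0.44119979, -0.20215853,  0.023     ]), array([ 0.4073311 , -0.17824723,  0.023     ])] -0.6147414281855705
[array([ 0.44894148, -0.20684266,  0.023     ]), array([ 0.4155384 , -0.18324343,  0.023     ])] -0.615074149608457
flat rim z.034 [ 0.40659538 -0.17746203  0.034     ] [ 0.40595692 -0.1772227   0.034     ]
tri [ 0.40567016 -0.17699559  0.03143904]
```

```bash
python3 -c "
from h import *
go([.4345,-.1976,.011],Rt(-.618))"
```

```text
offset [79.2, 5.4, 149.2] rot [0.0, 0.0001, 0.0078]
```

```bash
python3 -m handwheel '[{"gripper":-1,"offset":[40,3,0],"rotation":[0,0,0.008]},{"gripper":-1,"offset":[79,5.4,40],"rotation":[0,0,0.008]},{"gripper":-1,"offset":[79.2,5.4,80],"rotation":[0,0,0.008]},{"gripper":-1,"offset":[79.2,5.4,110],"rotation":[0,0,0.008]},{"gripper":-1,"offset":[79.2,5.4,130],"rotation":[0,0,0.008]},{"gripper":-1,"offset":[79.2,5.4,142],"rotation":[0,0,0.008]},{"gripper":-1,"offset":[79.2,5.4,149],"rotation":[0,0,0.008]},{"gripper":-1,"offset":[79.2,5.4,149],"rotation":[0,0,0.008]}]'
python3 -m handwheel '[{"gripper":0,"offset":[0,0,0],"rotation":[0,0,0]},{"gripper":0.3,"offset":[0,0,0],"rotation":[0,0,0]},{"gripper":0.5,"offset":[0,0,0],"rotation":[0,0,0]},{"gripper":0.6,"offset":[0,0,0],"rotation":[0,0,0]},{"gripper":1,"offset":[0,0,0],"rotation":[0,0,0]},{"gripper":1,"offset":[0,0,0],"rotation":[0,0,0]},{"gripper":1,"offset":[0,0,0],"rotation":[0,0,0]},{"gripper":1,"offset":[0,0,0],"rotation":[0,0,0]}]' 70
python3 -c "
from h import *
go([.4345,-.1976,.011],Rt(-.618))"
```

```text
t: 5.25
tool_pos: [0.4346, -0.1976, 0.0114]
tool_rot: [2.993, -0.956, 0.0]
contact_force: [-0.8, 1.0, 1.2]
opening: 0.0856
grip_force: 0.0
t: 6.25
tool_pos: [0.4342, -0.1989, 0.0122]
tool_rot: [2.99, -0.954, -0.001]
contact_force: [-4.5, -3.8, 5.1]
opening: 0.02
grip_force: 68.3
offset [-0.5, -1.3, 1.2] rot [0.003, -0.0006, 0.0005]
```

```bash
python3 -m handwheel '[{"gripper":1,"offset":[0,0,-15],"rotation":[0,0,0]},{"gripper":1,"offset":[0,0,-50],"rotation":[0,0,0]},{"gripper":1,"offset":[0,0,-100],"rotation":[0,0,0]},{"gripper":1,"offset":[0,0,-150],"rotation":[0,0,0]},{"gripper":1,"offset":[0,0,-180],"rotation":[0,0,0]},{"gripper":1,"offset":[0,0,-180],"rotation":[0,0,0]},{"gripper":1,"offset":[0,0,-180],"rotation":[0,0,0]},{"gripper":1,"offset":[0,0,-180],"rotation":[0,0,0]}]'
python3 -c "
from h import *
print(ctrl.get_obs()['wrist_torque'])
go([.46,-.385,.19],Rt(-.07))"
```

```text
t: 7.25
tool_pos: [0.4335, -0.1969, 0.1892]
tool_rot: [-2.992, 0.955, 0.006]
contact_force: [0.2, 0.1, -1.1]
opening: 0.0198
grip_force: 68.5
[-0.01504026  0.0580092   0.00246342]
offset [130.6, 137.9, -1.3] rot [-0.001, 0.0036, -0.5482]
```

```bash
python3 -m handwheel '[{"gripper":1,"offset":[131,138,0],"rotation":[0,0,-0.548]},{"gripper":1,"offset":[131,138,0],"rotation":[0,0,-0.548]},{"gripper":1,"offset":[131,138,0],"rotation":[0,0,-0.548]},{"gripper":1,"offset":[131,138,0],"rotation":[0,0,-0.548]},{"gripper":1,"offset":[131,138,0],"rotation":[0,0,-0.548]},{"gripper":1,"offset":[131,138,0],"rotation":[0,0,-0.548]},{"gripper":1,"offset":[131,138,0],"rotation":[0,0,-0.548]},{"gripper":1,"offset":[131,138,0],"rotation":[0,0,-0.548]}]'
python3 -c "
from h import *
snap('wrist','w3');print(ctrl.get_obs()['tool_pos'])"
python3 -m handwheel '[{"gripper":1,"offset":[-40,0,0],"rotation":[0,0,0]},{"gripper":1,"offset":[-60,0,0],"rotation":[0,0,0]},{"gripper":1,"offset":[-60,0,0],"rotation":[0,0,0]},{"gripper":1,"offset":[-60,0,0],"rotation":[0,0,0]},{"gripper":1,"offset":[-60,0,0],"rotation":[0,0,0]},{"gripper":1,"offset":[-60,0,0],"rotation":[0,0,0]},{"gripper":1,"offset":[-60,0,0],"rotation":[0,0,0]},{"gripper":1,"offset":[-60,0,0],"rotation":[0,0,0]}]'
python3 -c "
from h import *
snap('wrist','w4')
a,b=[cv2.imread(f'pics/{n}.png') for n in('w3','w4')]
cv2.imwrite('pics/w34.png',cv2.resize(np.hstack([a[:,130:390],b[:,130:390]]),None,fx=1.5,fy=1.5,interpolation=2))"
```

```text
t: 8.25
tool_pos: [0.4614, -0.3852, 0.1916]
tool_rot: [3.139, -0.109, 0.001]
contact_force: [1.1, 0.5, -1.3]
opening: 0.0198
grip_force: 68.8
[ 0.46138205 -0.38539851  0.19164705]
t: 9.3
tool_pos: [0.4015, -0.3817, 0.1912]
tool_rot: [-3.14, 0.11, 0.0]
contact_force: [-0.2, 0.1, -0.7]
opening: 0.0198
grip_force: 68.8
```

View pics/w34.png

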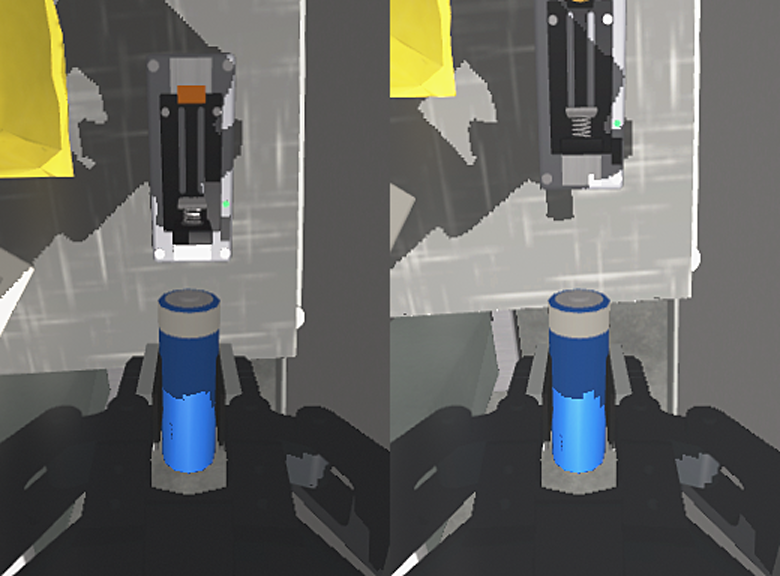

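Left (w3): charger base corners about (150,53), (236,53), (154,262), (232,262); orange lip (178–205, 86–104); spring plate about (180–205, 200). Cell held level and straight in the fingers, button forward. I'll enlarge the charger.

```bash
python3 -c "
from h import *
a,b=[cv2.imread(f'pics/{n}.png') for n in('w3','w4')]
im=np.hstack([a[25:180,220:300],b[0:155,220:300]])
im=cv2.convertScaleAbs(cv2.resize(im,None,fx=3.8,fy=3.8,interpolation=2),alpha=1.6,beta=10)
im=cv2.resize(im,None,fx=1,fy=1);cv2.imwrite('pics/w34c.png',im);print(im.shape)"
```

```text
(589, 608, 3)
```

View pics/w34c.png

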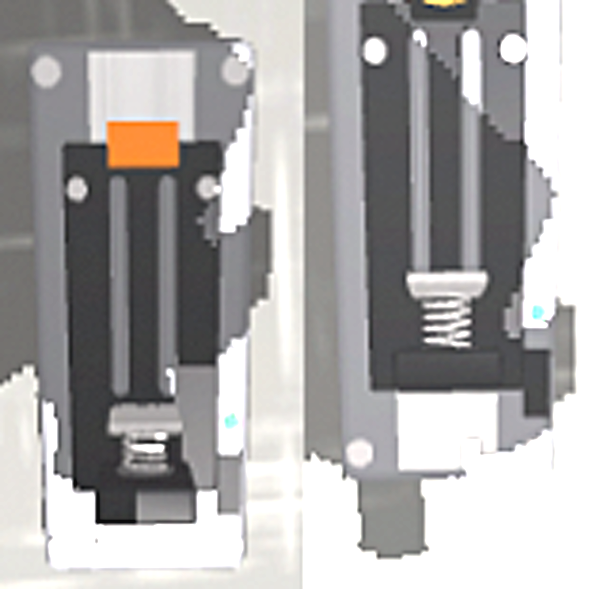

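Left panel: rails from (119,178)/(167,178) to (121,395)/(166,393), lip front edge at v=167 from u=107 to 180 and its back at v=121, base corners (33,43), (252,40), (48,567), (245,568). Right panel: plate's top front edge at v=272 from u=407 to 488. I'll fit the charger pose and the bay offset to these.

```bash
cat > fit.py <<'E'
from h import *
from scipy.optimize import least_squares
A=load('w3');B=load('w4')
a=lambda u,v:(A,np.array([220-.37+u/3.8,25-.37+v/3.8])); b=lambda u,v:(B,np.array([220-.37+(u-304)/3.8,-.37+v/3.8]))
F=[ # cam/pix, charger xyz mm, moves with bay
(a(119,178),(28,7,30),1),(a(167,178),(28,-7,30),1),(a(121,395),(-28,7,30),1),(a(166,393),(-28,-7,30),1),
(a(107,167),(30.5,9,51.5),1),(a(180,167),(30.5,-9,51.5),1),(a(107,121),(41,9,54.5),1),(a(180,121),(41,-9,54.5),1),
(a(33,43),(69,33,14),0),(a(252,40),(69,-33,14),0),(a(48,567),(-89,33,14),0),(a(245,568),(-89,-33,14),0),
(b(407,272),(-33.5,10,66),1),(b(488,272),(-33.5,-10,66),1),(b(345,476),(-89,33,14),0)]
def X(p,q,m):
    c,s=np.cos(p[2]),np.sin(p[2]); x=(q[0]+m*p[3])/1e3; y=q[1]/1e3
    return [p[0]+c*x-s*y,p[1]+s*x+c*y,q[2]/1e3+p[4]]
def res(p): return np.concatenate([proj(o[0],X(p,q,m))-o[1] for o,q,m in F]+[[p[4]*1e3/3]])
r=least_squares(res,[.543,-.3935,-.07,0,0],x_scale=[.01,.01,.05,5,.01],loss='soft_l1')
print('charger x,y,yaw,offset mm,dz',r.x.round(4)); print(res(r.x)[:-1].reshape(-1,2).round(1).tolist())
p=r.x
for n,q in dict(plate=(-33.5,0,39),lip=(30.5,0,51.5),seat=(0,0,39)).items(): print(n,np.round(X(p,q,1),4))
E
python3 fit.py
```

```text
charger x,y,yaw,offset mm,dz [ 0.5435 -0.392  -0.0586  0.2852 -0.0038]
[[-0.2, 1.8], [0.2, 1.7], [0.1, -2.4], [0.5, -2.0], [0.6, -0.0], [-0.5, -0.2], [0.4, 0.2], [-0.4, 0.0], [-1.6, -0.7], [1.2, -0.5], [-0.4, 0.7], [-0.1, -0.0], [0.2, 0.1], [0.0, -0.2], [-0.5, 1.3]]
plate [ 0.5103 -0.3901  0.0352]
lip [ 0.5742 -0.3938  0.0477]
seat [ 0.5438 -0.392   0.0352]
```

```bash
sed -i "s#/3\]\])#/0.3]])#" fit.py; python3 fit.py
python3 - <<'E'
from h import *
d=load('w3')
Rc=np.array([[.001,.947,.321],[1,-.001,0],[0,.321,-.947]]);oc=np.array([81.95,1.5,-142.6])
def ht(U,V,z):
    o,r=ray(d,(130-.33+U/1.5,-.33+V/1.5)); r=Rc@(rot(d['attitude']).T@r); return (oc+r*(z-oc[2])/r[2]).round(1)
print('button c',ht(189,299,-12),ht(189,299,-14),'top rim of body at band',ht(189,290,-1),'bottom rim',ht(189,313,-23),'flat rim top',ht(187,472,-23))
print('boundary band z-23',ht(189,336,-23))
E
```

```text
charger x,y,yaw,offset mm,dz [ 5.436e-01 -3.920e-01 -5.780e-02 -2.167e-01 -1.000e-04]
[[-0.3, 1.9], [0.3, 1.7], [0.0, -1.8], [0.6, -1.4], [0.5, 0.0], [-0.4, -0.2], [0.2, 0.1], [-0.3, -0.1], [-2.1, -1.5], [1.5, -1.4], [-0.6, 1.5], [0.3, 0.7], [0.1, 0.1], [0.2, -0.1], [-0.7, 1.5]]
plate [ 0.5099 -0.39    0.0389]
lip [ 0.5738 -0.3937  0.0514]
seat [ 0.5434 -0.392   0.0389]
button c [ 32.    1.6 -12. ] [ 32.8   1.6 -14. ] top rim of body at band [31.4  1.7 -1. ] bottom rim [ 31.4   1.6 -23. ] flat rim top [-34.5   1.  -23. ]
boundary band z-23 [ 23.1   1.7 -23. ]
```

```bash
cat > plan.py <<'E'
from h import *
import sys
S=np.array([.5434,-.3935]);YAW=-.06;CX,CZ=-.7,-11.0   # seat, cell centre in tool (mm)
def tcp(xc,zc,th,dy=0):
    c,s=np.cos(th),np.sin(th); x=xc-CX*c-CZ*s; z=zc-CX*s+CZ*c
    w=S+np.array([[np.cos(YAW),-np.sin(YAW)],[np.sin(YAW),np.cos(YAW)]])@[x/1e3,dy/1e3]
    return np.array([*w,z/1e3]),Rt(YAW,th)
def cell(left,th,low=29.5):   # left = x of top-left corner, low = z of lower-left corner
    c,s=np.cos(th),np.sin(th); return left+35*c+11*s,low+35*s+11*c,th
def where(o=None):
    o=o or ctrl.get_obs(); r=rot(o['tool_rot']); C=np.array(o['tool_pos'])+r@np.array([CX,0,CZ])/1e3
    d=C[:2]-S; c,s=np.cos(YAW),np.sin(YAW); th=np.arcsin(r[2,0]); xc=1e3*(c*d[0]+s*d[1])
    f=o['contact_force']
    print('t',round(o['t'],2),'xc %.1f yc %.1f zc %.1f th %.3f yaw %.3f'%(xc,1e3*(c*d[1]-s*d[0]),C[2]*1e3,th,np.arctan2(r[1,0],r[0,0])),'left %.1f low %.1f'%(xc-35*np.cos(th)-11*np.sin(th),C[2]*1e3-35*np.sin(th)-11*np.cos(th)),'F chg %.1f %.1f %.1f'%(c*f[0]+s*f[1],c*f[1]-s*f[0],f[2]),'open',o['opening'],'g',o['grip_force'])
E
python3 -c "
from plan import *
where()
for a in [cell(-27.5,.55,110),cell(-27.5,.55,60),cell(-27.5,.55)]: go(*tcp(*a))"
```

```text
t 9.35 xc -143.1 yc 3.2 zc 202.3 th -0.000 yaw -0.070 left -178.1 low 191.3 F chg -0.5 0.7 -1.3 open 0.019865019123688904 g 68.81649255752563
offset [156.8, 1.6, 62.6] rot [0.0027, 0.55, -0.0099]
offset [156.8, 1.7, 112.6] rot [0.0027, 0.55, -0.0099]
offset [156.8, 1.7, 143.1] rot [0.0027, 0.55, -0.0099]
```

```bash
python3 -m handwheel '[{"gripper":1,"offset":[50,1,0],"rotation":[0,0.18,0]},{"gripper":1,"offset":[100,1,0],"rotation":[0,0.36,0]},{"gripper":1,"offset":[140,1.6,30],"rotation":[0.0027,0.55,-0.01]},{"gripper":1,"offset":[157,1.6,62],"rotation":[0.0027,0.55,-0.01]},{"gripper":1,"offset":[157,1.6,62],"rotation":[0.0027,0.55,-0.01]},{"gripper":1,"offset":[157,1.6,62],"rotation":[0.0027,0.55,-0.01]},{"gripper":1,"offset":[157,1.6,62],"rotation":[0.0027,0.55,-0.01]},{"gripper":1,"offset":[157,1.6,62],"rotation":[0.0027,0.55,-0.01]}]' 90 >/dev/null
python3 -c "
from plan import *
where(); snap('top','top1');snap('side','side1')
for a in [cell(-27.5,.55,60),cell(-27.5,.55)]: go(*tcp(*a))
a=cv2.imread('pics/top1.png')[150:230,360:440];b=cv2.imread('pics/side1.png')[100:180,285:365]
cv2.imwrite('pics/ts1.png',cv2.resize(np.hstack([a,b]),None,fx=5,fy=5,interpolation=2))"
```

```text
t 10.35 xc 8.6 yc -0.7 zc 140.3 th 0.552 yaw -0.059 left -27.0 low 112.6 F chg 0.1 -0.3 -0.0 open 0.018929142372247392 g 90.04260778427124
offset [-27.4, -0.5, 44.0] rot [0.0012, -0.0011, 0.0006]
offset [-43.3, -0.5, 70.0] rot [0.0012, -0.0011, 0.0006]
```

View pics/ts1.png

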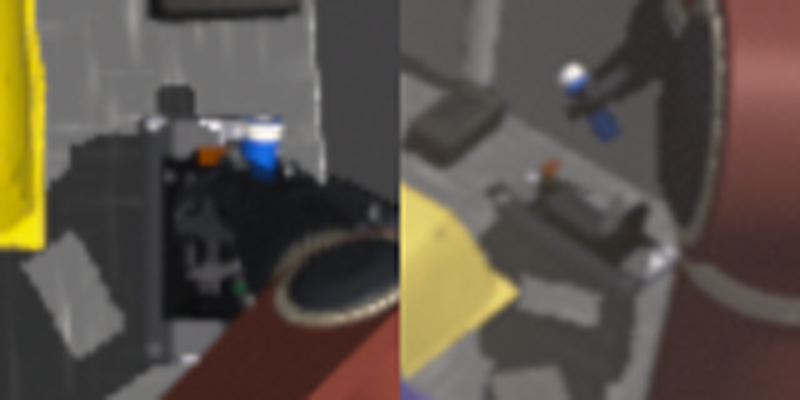

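Top (left half): white band of the cell at about (265,130), lip at (210,155). Side (right half): cell button end at (574,75), flat end near (605,128), lip (551,167); the cell is tilted button up. I'll check these against predicted projections.

Run:
```python
from plan import *
from scipy.optimize import least_squares
o=ctrl.get_obs();r=rot(o['tool_rot'])
pt=lambda m:np.array(o['tool_pos'])+r@(np.array([CX,0,CZ])+m)/1e3
T=load('top1');Sd=load('side1')
ct=lambda p:(p-[360-.4,150-.4])*5; cs=lambda p:(p-[285-.4,100-.4])*5+[400,0]
for m in([35,0,0],[29,0,-9],[-35,0,0]): print(m,'top',ct(proj(T,pt(m))).round(),'side',cs(proj(Sd,pt(m))).round())
def ch(x,y,z):
    c,s=np.cos(YAW),np.sin(YAW);return [S[0]+(c*x-s*y)/1e3,S[1]+(s*x+c*y)/1e3,z/1e3]
print('lip top c',ct(proj(T,ch(35.7,0,54.5))),cs(proj(Sd,ch(32,0,54))),'base far-left corner',ct(proj(T,ch(69,33,14))))
```

```text
[35, 0, 0] top [261. 117.] side [567.  69.]
[29, 0, -9] top [263. 133.] side [577.  70.]
[-35, 0, 0] top [244. 231.] side [616. 138.]
lip top c [213.48204207 155.33237446] [556.68824316 166.40930105] base far-left corner [144.95713474 112.98406543]
```

Run:
```python
from plan import *
def cen(d,box,hl,hh,s):
    x0,y0,x1,y1=box;h=cv2.cvtColor(d['image'],cv2.COLOR_RGB2HSV)[y0:y1,x0:x1].astype(float)
    w=((h[...,0]>hl)&(h[...,0]<hh))*np.clip(h[...,1]-s,0,None)*(h[...,2]>60);v,u=np.mgrid[y0:y1,x0:x1];return (w*u).sum()/w.sum(),(w*v).sum()/w.sum()
for n in('top0','top1'):
    d=load(n);c=cen(d,(393,172,413,188),3,20,90);print(n,c,onz(d,c,.0535))
d=load('top1');c=cen(d,(404,170,420,187),100,122,90);o=ctrl.get_obs();r=rot(o['tool_rot']);p=np.array(o['tool_pos'])+r@np.array([15,0,CZ-7])/1e3
print('blue',c,onz(d,c,p[2]),p)
def ch(x,y): c,s=np.cos(YAW),np.sin(YAW);return S[0]+(c*x-s*y)/1e3,S[1]+(s*x+c*y)/1e3
print('lip model',ch(35.7,0))
```

```text
top0 (np.float64(402.03957650617593), np.float64(181.13183766070077)) [ 0.5777893  -0.39502353  0.0535    ]
top1 (np.float64(401.5621042377009), np.float64(180.78080857282026)) [ 0.57890268 -0.39360249  0.0535    ]
blue (np.float64(411.74647047126666), np.float64(181.17816663352556)) [ 0.55880684 -0.39556501  0.15367584] [ 0.56139832 -0.39494632  0.15367584]
lip model (np.float64(0.5790357592756867), np.float64(-0.3956407150313162))
```

```bash
sed -i 's/-.3935\])/-.3925])/' plan.py; python3 -c "
from plan import *
where()
for a in [cell(-27.5,.55,60),cell(-27.5,.55)]: go(*tcp(*a))"
```

```text
t 10.45 xc 8.4 yc -1.4 zc 139.5 th 0.551 yaw -0.059 left -27.2 low 111.8 F chg 0.5 -0.3 -0.6 open 0.01891186473809411 g 90.04214286804199
offset [-27.4, -1.5, 44.0] rot [0.0012, -0.0011, 0.0006]
offset [-43.4, -1.5, 70.0] rot [0.0012, -0.0011, 0.0006]
```

```bash
python3 -m handwheel '[{"gripper":1,"offset":[-14,-1.5,22],"rotation":[0,0,0]},{"gripper":1,"offset":[-27,-1.5,44],"rotation":[0,0,0]},{"gripper":1,"offset":[-34,-1.5,55],"rotation":[0,0,0]},{"gripper":1,"offset":[-38,-1.5,61],"rotation":[0,0,0]},{"gripper":1,"offset":[-41,-1.5,66],"rotation":[0,0,0]},{"gripper":1,"offset":[-43,-1.5,69.4],"rotation":[0,0,0]},{"gripper":1,"offset":[-43,-1.5,69.4],"rotation":[0,0,0]},{"gripper":1,"offset":[-43,-1.5,69.4],"rotation":[0,0,0]}]' >/dev/null
python3 -c "
from plan import *
where()
for a in [cell(-33.5,.55),cell(-36,.55),cell(-38.5,.55)]: go(*tcp(*a))"
```

```text
t 11.45 xc 8.1 yc 0.3 zc 57.2 th 0.551 yaw -0.060 left -27.5 low 29.5 F chg -0.2 -0.2 -0.3 open 0.019004615407522504 g 90.04243612289429
offset [-5.1, 0.3, -3.1] rot [0.0006, -0.0006, 0.0004]
offset [-7.3, 0.3, -4.4] rot [0.0006, -0.0006, 0.0004]
offset [-9.4, 0.3, -5.7] rot [0.0006, -0.0006, 0.0004]
```

```bash
python3 -m handwheel '[{"gripper":1,"offset":[-2.5,0,-1.5],"rotation":[0,0,0]},{"gripper":1,"offset":[-5.1,0,-3.1],"rotation":[0,0,0]},{"gripper":1,"offset":[-6,0,-3.8],"rotation":[0,0,0]},{"gripper":1,"offset":[-7.3,0,-4.5],"rotation":[0,0,0]},{"gripper":1,"offset":[-7.3,0,-4.5],"rotation":[0,0,0]},{"gripper":1,"offset":[-7.3,0,-4.5],"rotation":[0,0,0]},{"gripper":1,"offset":[-7.3,0,-4.5],"rotation":[0,0,0]},{"gripper":1,"offset":[-7.3,0,-4.5],"rotation":[0,0,0]}]' >/dev/null
python3 -c "
from plan import *
where()
for a in [cell(-38.5,.55),cell(-41,.55)]: go(*tcp(*a))"
```

```text
t 12.45 xc -0.6 yc 0.5 zc 56.8 th 0.550 yaw -0.060 left -36.2 low 29.1 F chg 1.6 -0.2 -1.5 open 0.01888058862177011 g 90.00263214111328
offset [-1.8, 0.5, -1.5] rot [0.0002, -0.0002, 0.0001]
offset [-3.9, 0.5, -2.8] rot [0.0002, -0.0002, 0.0001]
```

```bash
python3 -m handwheel '[{"gripper":1,"offset":[-1,0.3,-1],"rotation":[0,0,0]},{"gripper":1,"offset":[-2,0.4,-1.7],"rotation":[0,0,0]},{"gripper":1,"offset":[-3,0.5,-2.3],"rotation":[0,0,0]},{"gripper":1,"offset":[-3.9,0.5,-2.8],"rotation":[0,0,0]},{"gripper":1,"offset":[-3.9,0.5,-2.8],"rotation":[0,0,0]},{"gripper":1,"offset":[-3.9,0.5,-2.8],"rotation":[0,0,0]},{"gripper":1,"offset":[-3.9,0.5,-2.8],"rotation":[0,0,0]},{"gripper":1,"offset":[-3.9,0.5,-2.8],"rotation":[0,0,0]}]' >/dev/null
python3 -c "
from plan import *
where()
for a in [cell(-43,.55),cell(-45,.55)]: go(*tcp(*a))"
```

```text
t 13.45 xc -4.9 yc 0.2 zc 57.4 th 0.551 yaw -0.060 left -40.5 low 29.7 F chg 6.4 2.3 -2.6 open 0.019288388335260333 g 89.76685881614685
offset [-2.2, 0.2, -1.1] rot [-0.0001, -0.0013, -0.0003]
offset [-3.9, 0.2, -2.2] rot [-0.0001, -0.0013, -0.0003]
```

```bash
sed -i 's/S=np.array(.*\]);YAW/S=np.array([.5415,-.3924]);YAW/' plan.py; python3 -c "
from plan import *
where()
for th in (.55,.50,.45,.4,.35,.3): go(*tcp(*cell(-43.7,th)))"
```

```text
t 13.45 xc -3.0 yc 0.2 zc 57.4 th 0.551 yaw -0.060 left -38.6 low 29.7 F chg 6.4 2.3 -2.6 open 0.019288388335260333 g 89.76685881614685
offset [-4.5, 0.2, -2.5] rot [-0.0001, -0.0013, -0.0003]
offset [-5.3, 0.2, -1.2] rot [-0.0001, -0.0513, -0.0003]
offset [-6.3, 0.2, 0.1] rot [-0.0001, -0.1013, -0.0003]
offset [-7.4, 0.2, 1.3] rot [-0.0001, -0.1513, -0.0003]
offset [-8.5, 0.2, 2.5] rot [-0.0001, -0.2013, -0.0003]
offset [-9.8, 0.2, 3.7] rot [-0.0001, -0.2513, -0.0003]
```

```bash
python3 -m handwheel '[{"gripper":1,"offset":[-2,0,-1],"rotation":[0,0,0]},{"gripper":1,"offset":[-4.5,0,-2.5],"rotation":[0,0,0]},{"gripper":1,"offset":[-5.3,0,-1.2],"rotation":[0,-0.05,0]},{"gripper":1,"offset":[-6.3,0,0.1],"rotation":[0,-0.1,0]},{"gripper":1,"offset":[-7.4,0,1.3],"rotation":[0,-0.15,0]},{"gripper":1,"offset":[-7.4,0,1.3],"rotation":[0,-0.15,0]},{"gripper":1,"offset":[-7.4,0,1.3],"rotation":[0,-0.15,0]},{"gripper":1,"offset":[-7.4,0,1.3],"rotation":[0,-0.15,0]}]' >/dev/null
python3 -c "
from plan import *
where();print(ctrl.get_obs()['wrist_torque'])
for th in (.4,.35,.3,.25,.2,.15,.1,.05,0): go(*tcp(*cell(-43.5,th)))"
```

```text
t 14.45 xc -5.3 yc -0.7 zc 55.0 th 0.406 yaw -0.060 left -41.8 low 31.1 F chg 10.1 1.2 -1.4 open 0.019304649779723754 g 89.34195399284363
[ 0.12742491 -1.47852461 -0.04436339]
offset [-2.3, -0.7, 1.0] rot [0.0025, -0.0059, -0.0004]
offset [-3.3, -0.7, 2.4] rot [0.0025, -0.0559, -0.0004]
offset [-4.4, -0.7, 3.7] rot [0.0024, -0.1059, -0.0005]
offset [-5.6, -0.7, 5.1] rot [0.0024, -0.1559, -0.0005]
offset [-6.9, -0.7, 6.4] rot [0.0024, -0.2059, -0.0006]
offset [-8.3, -0.7, 7.7] rot [0.0024, -0.2559, -0.0007]
offset [-9.8, -0.7, 9.0] rot [0.0024, -0.3059, -0.0007]
offset [-11.4, -0.7, 10.3] rot [0.0024, -0.3559, -0.0008]
offset [-13.1, -0.7, 11.5] rot [0.0024, -0.4059, -0.0008]
```

```bash
python3 -m handwheel '[{"gripper":1,"offset":[-1.3,0,0.5],"rotation":[0,0,0]},{"gripper":1,"offset":[-2.5,0,1],"rotation":[0,0,0]},{"gripper":1,"offset":[-3.5,0,2.4],"rotation":[0,-0.05,0]},{"gripper":1,"offset":[-4.6,0,3.7],"rotation":[0,-0.1,0]},{"gripper":1,"offset":[-5.8,0,5.1],"rotation":[0,-0.15,0]},{"gripper":1,"offset":[-7.1,0,6.4],"rotation":[0,-0.2,0]},{"gripper":1,"offset":[-7.1,0,6.4],"rotation":[0,-0.2,0]},{"gripper":1,"offset":[-7.1,0,6.4],"rotation":[0,-0.2,0]}]' >/dev/null
python3 -c "
from plan import *
where();print(ctrl.get_obs()['wrist_torque'])
for th in (.2,.15,.1,.05,0): go(*tcp(*cell(-43.5,th,29)))"
```

```text
t 15.45 xc -6.2 yc -1.1 zc 47.3 th 0.209 yaw -0.060 left -42.7 low 29.2 F chg 12.8 -0.5 -2.2 open 0.01866478117581538 g 89.41847920417786
[-1.35011808e-01 -1.79719889e+00 -2.82987317e-04]
offset [-1.0, -1.1, 0.3] rot [0.0038, -0.0087, -0.0002]
offset [-2.1, -1.1, 1.9] rot [0.0038, -0.0587, -0.0002]
offset [-3.4, -1.1, 3.5] rot [0.0038, -0.1087, -0.0003]
offset [-4.7, -1.1, 5.0] rot [0.0038, -0.1587, -0.0004]
offset [-6.1, -1.1, 6.5] rot [0.0038, -0.2087, -0.0005]
```

```bash
python3 -m handwheel '[{"gripper":1,"offset":[-1,-0.4,0.6],"rotation":[0.002,-0.02,0]},{"gripper":1,"offset":[-2,-0.8,1.9],"rotation":[0.0038,-0.06,0]},{"gripper":1,"offset":[-3,-0.8,3.4],"rotation":[0.0038,-0.11,0]},{"gripper":1,"offset":[-4.2,-0.8,4.8],"rotation":[0.0038,-0.16,0]},{"gripper":1,"offset":[-5.2,-0.8,6],"rotation":[0.0038,-0.209,0]},{"gripper":1,"offset":[-5.2,-0.8,6],"rotation":[0.0038,-0.209,0]},{"gripper":1,"offset":[-5.2,-0.8,6],"rotation":[0.0038,-0.209,0]},{"gripper":1,"offset":[-5.2,-0.8,6],"rotation":[0.0038,-0.209,0]}]' >/dev/null
python3 -c "
from plan import *
where();print(ctrl.get_obs()['wrist_torque'])
for a in ((-7,39,0),(-4,39,0),(0,39,0)): go(*tcp(*a))"
```

```text
t 16.45 xc -7.3 yc -0.6 zc 40.4 th 0.002 yaw -0.060 left -42.3 low 29.4 F chg 12.0 -1.5 -3.3 open 0.01886195761985646 g 89.75253224372864
[-0.32453477 -2.09468856  0.07195835]
offset [0.2, -0.6, 1.4] rot [0.0008, -0.0018, 0.0002]
offset [3.2, -0.6, 1.4] rot [0.0008, -0.0018, 0.0002]
offset [7.2, -0.6, 1.4] rot [0.0008, -0.0018, 0.0002]
```

```bash
python3 -m handwheel '[{"gripper":1,"offset":[0,-0.2,0.4],"rotation":[0,0,0]},{"gripper":1,"offset":[0,-0.4,0.8],"rotation":[0,0,0]},{"gripper":1,"offset":[0,-0.5,1.2],"rotation":[0,0,0]},{"gripper":1,"offset":[0,-0.5,1.6],"rotation":[0,0,0]},{"gripper":1,"offset":[0,-0.5,1.6],"rotation":[0,0,0]},{"gripper":1,"offset":[0,-0.5,1.6],"rotation":[0,0,0]},{"gripper":1,"offset":[0,-0.5,1.6],"rotation":[0,0,0]},{"gripper":1,"offset":[0,-0.5,1.6],"rotation":[0,0,0]}]' >/dev/null
python3 -c "
from plan import *
where();print(ctrl.get_obs()['wrist_torque'])
for a in ((-7,39,0),(-4,39,0),(0,39,0)): go(*tcp(*a))
snap('wrist','w5');a=cv2.imread('pics/w5.png')[120:360,150:370];cv2.imwrite('pics/w5c.png',cv2.convertScaleAbs(cv2.resize(a,None,fx=2.5,fy=2.5,interpolation=2),alpha=1.3))"
```

```text
t 17.45 xc -6.7 yc -0.6 zc 40.2 th 0.003 yaw -0.060 left -41.7 low 29.1 F chg 13.0 -0.8 1.0 open 0.018840333822248603 g 89.9588406085968
[-0.20662389 -1.91604493  0.08490217]
offset [-0.3, -0.6, 1.2] rot [0.0018, -0.003, 0.0002]
offset [2.7, -0.6, 1.2] rot [0.0018, -0.003, 0.0002]
offset [6.7, -0.6, 1.2] rot [0.0018, -0.003, 0.0002]
```

View pics/w5c.png

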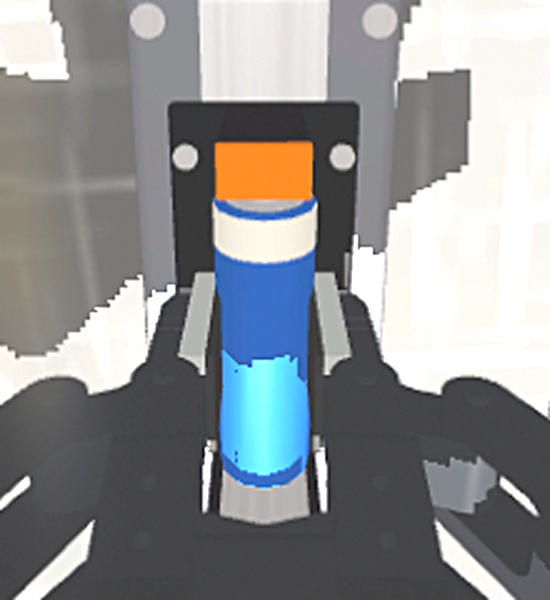

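The close wrist view shows the cell centred under the lip (cell centre u=265, lip u=264), white band just short of the lip at v=200, level. The downward motion stopped with a force step of about 4 N, so it is on the rails. Now I let the spring carry it forward under the lip.

```bash
python3 -m handwheel '[{"gripper":1,"offset":[0.8,0,0.2],"rotation":[0,0,0]},{"gripper":1,"offset":[1.6,0,0.2],"rotation":[0,0,0]},{"gripper":1,"offset":[2.4,0,0.2],"rotation":[0,0,0]},{"gripper":1,"offset":[3.2,0,0.2],"rotation":[0,0,0]},{"gripper":1,"offset":[4,0,0.2],"rotation":[0,0,0]},{"gripper":1,"offset":[4,0,0.2],"rotation":[0,0,0]},{"gripper":1,"offset":[4,0,0.2],"rotation":[0,0,0]},{"gripper":1,"offset":[4,0,0.2],"rotation":[0,0,0]}]' >/dev/null
python3 -c "
from plan import *
where();print(ctrl.get_obs()['wrist_torque'])"
```

```text
t 18.5 xc -4.0 yc -0.4 zc 39.4 th -0.000 yaw -0.060 left -39.0 low 28.4 F chg 8.5 -0.4 2.0 open 0.018969265518004937 g 89.99515056610107
[-0.15611746 -1.37930504  0.07848199]
```

```bash
python3 -m handwheel '[{"gripper":1,"offset":[0.8,0,0],"rotation":[0,0,0]},{"gripper":1,"offset":[1.6,0,0],"rotation":[0,0,0]},{"gripper":1,"offset":[2.2,0,0],"rotation":[0,0,0]},{"gripper":1,"offset":[2.6,0,0],"rotation":[0,0,0]},{"gripper":1,"offset":[2.6,0,0],"rotation":[0,0,0]},{"gripper":1,"offset":[2.6,0,0],"rotation":[0,0,0]},{"gripper":1,"offset":[2.6,0,0],"rotation":[0,0,0]},{"gripper":1,"offset":[2.6,0,0],"rotation":[0,0,0]}]' >/dev/null
python3 -c "
from plan import *
where();print(ctrl.get_obs()['wrist_torque'])"
```

```text
t 19.5 xc -2.1 yc -0.4 zc 39.3 th -0.002 yaw -0.060 left -37.1 low 28.4 F chg 5.8 -1.2 2.5 open 0.01863338479221818 g 90.14055848121643
[-0.1640189  -0.90831179 -0.0087448 ]
```

```bash
python3 -m handwheel '[{"gripper":1,"offset":[0.5,0,0],"rotation":[0,0,0]},{"gripper":1,"offset":[1,0,0],"rotation":[0,0,0]},{"gripper":1,"offset":[1.5,0,0],"rotation":[0,0,0]},{"gripper":1,"offset":[1.8,0,0],"rotation":[0,0,0]},{"gripper":1,"offset":[1.8,0,0],"rotation":[0,0,0]},{"gripper":1,"offset":[1.8,0,0],"rotation":[0,0,0]},{"gripper":1,"offset":[1.8,0,0],"rotation":[0,0,0]},{"gripper":1,"offset":[1.8,0,0],"rotation":[0,0,0]}]' >/dev/null
python3 -c "
from plan import *
where();print(ctrl.get_obs()['wrist_torque'])"
```

```text
t 20.5 xc -1.3 yc -0.4 zc 39.3 th -0.004 yaw -0.060 left -36.2 low 28.4 F chg 3.5 -0.5 6.7 open 0.01889583592770557 g 90.4917061328888
[-0.11242593 -0.60035996  0.01910959]
```

```bash
python3 -m handwheel '[{"gripper":1,"offset":[0.3,0,-0.4],"rotation":[0,0,0]},{"gripper":1,"offset":[0.5,0,-0.6],"rotation":[0,0,0]},{"gripper":1,"offset":[0.5,0,-0.6],"rotation":[0,0,0]},{"gripper":0.5,"offset":[0.5,0,-0.6],"rotation":[0,0,0]},{"gripper":0.4,"offset":[0.5,0,-0.6],"rotation":[0,0,0]},{"gripper":0.25,"offset":[0.5,0,-0.6],"rotation":[0,0,0]},{"gripper":0.1,"offset":[0.5,0,-0.6],"rotation":[0,0,0]},{"gripper":0.05,"offset":[0.5,0,-0.6],"rotation":[0,0,0]}]' 20 >/dev/null
python3 -c "
from plan import *
where()"
```

```text
t 21.5 xc -3.1 yc 1.6 zc 36.6 th -0.010 yaw -0.060 left -37.9 low 26.0 F chg -0.2 0.6 -0.4 open 0.04064209947644519 g 0.0
```

```bash
python3 -m handwheel '[{"gripper":0.05,"offset":[0,0,-8],"rotation":[0,0,0]},{"gripper":0.05,"offset":[0,0,-25],"rotation":[0,0,0]},{"gripper":0.05,"offset":[0,0,-60],"rotation":[0,0,0]},{"gripper":0.05,"offset":[0,0,-110],"rotation":[0,0,0]},{"gripper":0.05,"offset":[-40,0,-140],"rotation":[0,0,0]},{"gripper":0.05,"offset":[-75,0,-140],"rotation":[0,0,0]},{"gripper":0.05,"offset":[-75,0,-140],"rotation":[0,0,0]},{"gripper":0.05,"offset":[-75,0,-140],"rotation":[0,0,0]}]' >/dev/null
python3 -c "
from plan import *
where()
snap('wrist','w6');snap('side','s6');a=cv2.imread('pics/w6.png')[30:190,200:310];b=cv2.imread('pics/s6.png')[120:175,295:350]
a=cv2.resize(a,None,fx=3.7,fy=3.7,interpolation=2);b=cv2.resize(b,(392,392),interpolation=2);b=cv2.copyMakeBorder(b,0,a.shape[0]-392,0,0,0)
cv2.imwrite('pics/f6.png',cv2.convertScaleAbs(np.hstack([a,b]),alpha=1.3));print(a.shape)"
```

```text
t 22.5 xc -75.8 yc 0.6 zc 178.8 th -0.008 yaw -0.060 left -110.7 low 168.0 F chg -0.3 0.2 -0.2 open 0.040292433630798 g 0.0
(592, 407, 3)
```

View pics/f6.png

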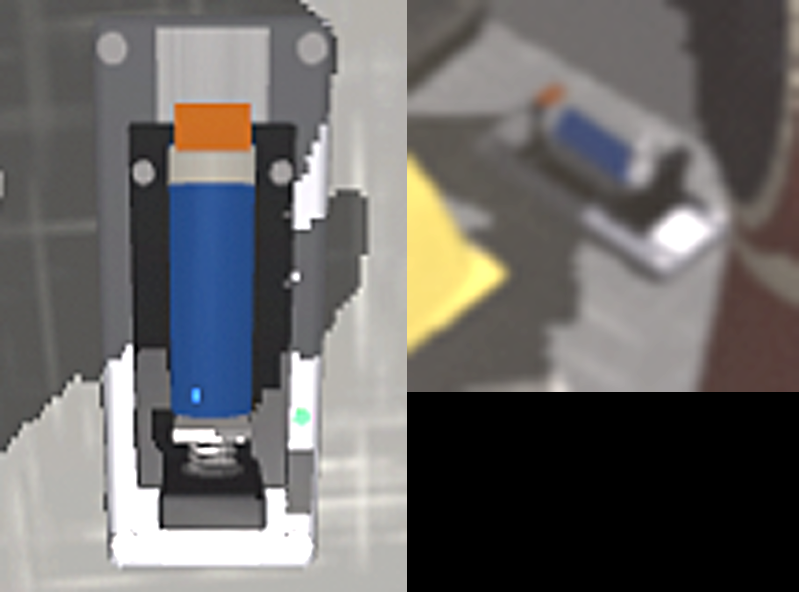

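The left half shows the cell straight on its rails, its button end hidden under the lip (lip front edge v≈151, flat end v≈415). The side view agrees that it lies level. A quick numeric check of how far home it is:

Run:
```python
from plan import *
d=load('w6');p=lambda u,v,z:onz(d,(200-.36+u/3.7,30-.36+v/3.7),z)
c,s=np.cos(YAW),np.sin(YAW);f=lambda q:round(1e3*(c*(q[0]-S[0])+s*(q[1]-S[1])),1)
for z0 in(0,-.003):
  l=f(p(213,151,.0515+z0));b=f(p(213,103,.0545+z0));fl=f(p(211,415,.05+z0));bd=f(p(211,184,.05+z0));print('lip edge',l,'lip back',b,'flat',fl,'band',bd,'lip-flat',l-fl,'want 65.5; lip len',b-l,'want 10.5')
h=d['image'][:, :,:].astype(int); col=h[60:160,257]; print([(60+i,*x) for i,x in enumerate(col) if i in(9,10,11,12,17,18,19,20,21,78,79,80,81,82,83,84,85,86)])
w=[(v,)+tuple(np.nonzero((h[v,240:280,2]-h[v,240:280,0])>40)[0][[0,-1]]+240) for v in(85,135)];print(w)
```

```text
lip edge 32.4 lip back 42.7 flat -32.1 band 24.9 lip-flat 64.5 want 65.5; lip len 10.300000000000004 want 10.5
lip edge 32.7 lip back 43.1 flat -32.6 band 25.1 lip-flat 65.30000000000001 want 65.5; lip len 10.399999999999999 want 10.5
[(69, np.int64(157), np.int64(81), np.int64(22)), (70, np.int64(148), np.int64(95), np.int64(63)), (71, np.int64(146), np.int64(135), np.int64(125)), (72, np.int64(147), np.int64(146), np.int64(140)), (77, np.int64(149), np.int64(144), np.int64(136)), (78, np.int64(159), np.int64(152), np.int64(138)), (79, np.int64(87), np.int64(100), np.int64(124)), (80, np.int64(36), np.int64(67), np.int64(118)), (81, np.int64(34), np.int64(68), np.int64(118)), (138, np.int64(35), np.int64(66), np.int64(114)), (139, np.int64(33), np.int64(65), np.int64(114)), (140, np.int64(33), np.int64(65), np.int64(114)), (141, np.int64(29), np.int64(64), np.int64(115)), (142, np.int64(39), np.int64(66), np.int64(112)), (143, np.int64(94), np.int64(95), np.int64(103)), (144, np.int64(104), np.int64(101), np.int64(97)), (145, np.int64(88), np.int64(86), np.int64(84)), (146, np.int64(215), np.int64(208), np.int64(206))]
[(85, np.int64(246), np.int64(268)), (135, np.int64(246), np.int64(267))]
```

```bash
python3 -c "
from station import ctrl
print(ctrl.finish_job())"
```

```text
the job is handed in; nothing more can be done
None
```

I loaded the cell into the charger and handed the job in at about 22.5 s. The last pictures show it level on its rails with the button end under the orange lip, home to within about 1 mm. The highest contact reading was about 13 N, sampled once per move, and the gripper was clear of everything at hand-in.

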